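# Lay out a weighted joint and the hand kit beside the screws

## Task

Set the bench up for the next joint with the four things lying along its near edge: lay the dark block flat across the middle of the pale board, square to it, and put the near green carton on top of the block as a weight, centred and lying the same way as the block. Round the open tin of screws in front of the saw set out the hand kit: the sanding block to its left and the wedge to its right (as the robot sees it), each lying flat, lengthwise pointing away from the robot, level with the middle of the tin and with about 3 cm clear between it and the tin. Leave the board, the tin and everything else on the bench where they are.

Things in the scene. Friction and masses are not known exactly. Their poses are not given: they have to be found in the camera images.
- pale_board: pale, long, flat sawn board lying in front of the saw on the left or the right, roughly crosswise to the robot; 55 (x) x 160 (y) x 22 mm high, 0.25 kg; stays where it is. Origin at the centre of its underside; z up, y along its length.
- screw_tin: round open grey metal tin with screws in it, standing in front of the saw on the left or the right (a similar tin behind the saw is part of the room), 79 mm diameter, 48 mm high; stays where it is. Origin at the centre of its underside; z up; its x axis points straight away from the robot (world x) and its y axis to the robot's left (world y).
- dark_block: thick, short, dark brown sawn block, plain wood all over (the one near the front edge; another far back on the left is part of the room), 45 (x) x 100 (y) x 35 mm high, 0.09 kg; starts near the front edge of the bench. Origin at the centre of its underside; z up, y along its length.
- green_carton: closed green cardboard carton of screws (the one near the front edge; a similar one far back on the left is part of the room), 61 (x) x 95 (y) x 46 mm high, about 0.42 kg; starts near the front edge of the bench. Origin at the centre of its underside; z up, y along its length.
- sanding_block: brown cork sanding block with an orange abrasive sheet under it, 63 (x) x 100 (y) x 29 mm high, 0.1 kg; starts near the front edge of the bench. Origin at the centre of its underside; z up, y along its length.
- wedge: brown hardwood wedge lying on its flat face, 30 (x) x 90 (y) mm, upper face slopes along y from 22 mm high at the thick end to a few mm at the thin end, with upright parallel sides; 0.03 kg; starts near the front edge of the bench. Origin at the centre of its underside; z up, y along its length.
- pencil: red flat carpenter's pencil lying crosswise in front of the saw on the right, 13 (x) x 178 (y) x 9 mm; a bystander, to be left alone. Origin at the centre of its underside; z up.
- spanner: flat steel spanner near the right edge of the bench, 31 (x) x 173 (y) x 8 mm; a bystander, to be left alone. Origin at the centre of its underside; z up.

How it is judged:
At the end, for the whole second after the job is handed in: Block centred on board, carton centred on block, each within 15 mm per axis; sanding block centre 101 mm left and wedge centre 85 mm right of the tin's centre (30 mm clear) and level with it, within 15 mm per axis; all set square (0.25 rad), flat (0.1 rad), released, at rest (x of dark_block in the frame of pale_board between -0.015 and 0.015 m and y of dark_block in the frame of pale_board between -0.015 and 0.015 m and z of dark_block in the frame of pale_board between 0.016 and 0.028 m and angle between the y axis of dark_block and the x axis of pale_board, either way round below 0.25 rad and x of green_carton in the frame of dark_block between -0.015 and 0.015 m and y of green_carton in the frame of dark_block between -0.015 and 0.015 m and z of green_carton in the frame of dark_block between 0.029 and 0.041 m and angle between the y axis of green_carton and the y axis of dark_block, either way round below 0.25 rad and y of sanding_block in the frame of screw_tin between 0.086 and 0.116 m and x of sanding_block in the frame of screw_tin between -0.015 and 0.015 m and height (world z) of each of sanding_block, wedge below 0.008 m and angle between the y axis of each of sanding_block, wedge and the x axis of screw_tin, either way round below 0.25 rad and y of wedge in the frame of screw_tin between -0.1 and -0.07 m and x of wedge in the frame of screw_tin between -0.015 and 0.015 m and angle between each of dark_block, green_carton, sanding_block, wedge's own z axis and vertical below 0.1 rad and linear speed of each of dark_block, green_carton, sanding_block, wedge below 0.02 m/s); the robot touches nothing.
It fails at once if the pale board or the tin of screws is shifted by more than 30 mm (distance of any of pale_board, screw_tin from where it was at the start of the episode above 0.03 m).
It fails at once if the pencil or the spanner is shifted by more than 30 mm (distance of any of pencil, spanner from where it was at the start of the episode above 0.03 m).
It also fails if it takes over 128 s, if anything falls off the work surface, if the arm or the gripper's body presses on something with over 40 N, if the wrist force passes 120 N, or if a joint passes its speed limit or range.

## Robot

A 6-joint arm with a two-finger parallel gripper is mounted at the origin on a cart in front of the work surface, level with it; the furniture and walls round the work are solid. World frame = base frame: x ahead of the robot, y to its left, z up, the work surface at z = 0. Lengths are in m, angles in rad, forces in N, time in s.
With the tool pointing down it reaches from about 0.325 to 0.9 m from the base axis. Payload 6.1 kg.
Tool frame: the origin (TCP) lies midway between the tips of the shut fingers; the grasp point (between the pads) lies 19 mm behind it (robot.tcp_to_grasp is the distance from the TCP to the grasp point, in m); z points along the fingers, y is the line along which they close (so a half turn about z gives the same grasp; the last joint's range is limited). The gripper opens to 85 mm and grips with 20 to 120 N. Pads are 22 mm wide; open, the fingers measure 114 mm over their backs; the gripper's body (76 mm by 85 mm) begins 54 mm behind the grasp point. The pads swing forward as they close: fully open they stand 13 mm farther back than shut.
Start: joints at [-1.452, 0.22, 1.526, -0, 1.395, -0.126], TCP at [0.151, -0.606, 0.231] pointing down, gripper open.
Joint ranges: [-2.98, 2.98], [-0.91, 2.08], [0.09, 2.57], [-1.24, 4.39], [0.2, 2.65], [-2.68, 2.68]. Speed limits (rad/s): [2.57, 2.57, 3.01, 3.14, 3.14, 3.14].

## Interface

Orientations are given as a unit quaternion [x, y, z, w].
In Python, from station import robot, cams gives the robot as it stands.
- The arm moves only by the tool advance, called after ">>>" in YAML: its name, and indented under it one key for each argument. Schema: {"type":"object","properties":{"deltas":{"type":"string"},"clamp_n":{"type":"number"},"only":{"type":"string"},"quiet":{"type":"boolean"},"lines":{"type":"string"}},"required":["deltas"],"additionalProperties":false}. deltas is a string of 1 to 10 rows, parted by semicolons, with the numbers parted by commas; each row has 7 numbers: dx, dy, dz in units of 20 mm, then a rotation vector rx, ry, rz in units of 0.05 rad, then the finger opening in m; each row is the pose to reach, as a shift and turn from the pose commanded when the call began, along the tool's axes at that moment; what a row does not reach only later rows make up. A row lasts 1/12 s, in which the tool goes at most 0.0417 m and 0.125 rad, less where a joint would pass 70% of its speed; a pose out of reach is approached as far as the arm can. The fingers move at their own pace and stop on an object; clamp_n is the grip in N (left out, the last holds). Time passes only in rows, so rows that do not move let the fingers close. The tool returns the time, the measured TCP pose, the force, the opening and the grip force at its end. only (a regular expression) keeps the lines of the reply that match it, lines (a string "A,B") keeps lines A to B, and quiet returns only ok. Input that does not fit is refused with a message, and nothing moves.
- robot.read_state(): the state, without advancing time (a new reading comes with each control period).
- cams.capture(name): name is "scene" or "top" or "wrist"; returns the picture (420x560x3 uint8, blue, green, red); there is no depth.
- cams.camera_info(name): a dict with "mtx" (3x3 intrinsics, pixels), "view" (4x4, takes a point from world to camera coordinates). Camera axes: x right, y down, z forward; pixel columns grow to the right and rows downward; lengths in m; the calibration is good to about 2 mm. A picture is of the moment at which its call begins: read the wrist's pose just before it. camera_info takes no time and is no camera call; for the wrist camera it gives the pose at the moment of the call.
- robot.hand_in(): hands the job in; it is judged then, once.
The state is a dict: "time_s": time; "q": joint angles; "joint_velocities": joint speeds; "joint_efforts": joint torques, N m; "eef_pos": TCP position; "tcp_rot": TCP orientation; "contact_force": force on the tool from outside, world axes, zero at the start; "moment": the same for the moment, N m; "gripper_width": finger opening in m; "gripper_force": force on a finger pad.
Only numpy, scipy, OpenCV 4.12 (cv2) and the standard library are available. Lean on these libraries where they do the work, as an engineer would, in place of code of your own. Each camera call takes 0.05 s, during which the arm holds its last target. There are 200 camera calls.

## Working session

There is one attempt and no reset: what is moved stays moved. The work goes in short steps, Python scripts to look and compute and a tool call to move; the robot and the scene stay as the last step left them, time stands still between calls to the robot, and variables do not carry over. Pictures are saved under pics/ and viewed, at most 14 in all, crops included, and the job is handed in when it is done.

```bash
mkdir -p pics; ls
```

Run:
```python
from station import robot,cams
import cv2
for n in("top","scene"):
    cv2.imwrite(f"pics/{n}0.png",cams.capture(n)); i=cams.camera_info(n); print(n,i["mtx"].round(1).tolist(),i["view"].round(4).tolist())
s=robot.read_state();print(s["time_s"],s["eef_pos"],s["tcp_rot"],s["gripper_width"])
```

```text
pics
top [[465.0, 0.0, 272.9], [0.0, 465.0, 207.7], [0.0, 0.0, 1.0]] [[-0.0214, -0.9992, -0.0341, -0.0485], [-0.99, 0.0259, -0.139, 0.5605], [0.1397, 0.0308, -0.9897, 1.0792], [0.0, 0.0, 0.0, 1.0]]
scene [[388.4, 0.0, 280.9], [0.0, 388.4, 204.6], [0.0, 0.0, 1.0]] [[-0.9149, -0.4037, 0.0054, 0.4674], [-0.1936, 0.4268, -0.8834, 0.161], [0.3543, -0.8093, -0.4686, 0.6917], [0.0, 0.0, 0.0, 1.0]]
0.1 [ 0.15141581 -0.60580896  0.23029976] [ 9.92519392e-01  1.22083784e-01  1.21237188e-05 -8.98148380e-04] 0.08509564057383802
```

View pics/top0.png

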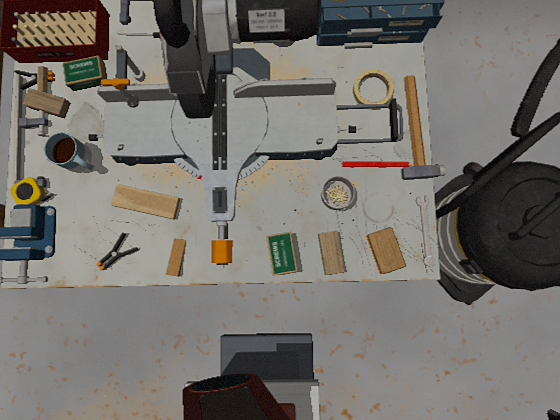

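View pics/scene0.png

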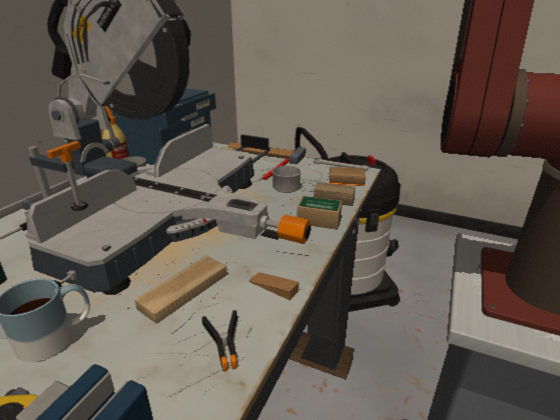

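Run:
```python
import cv2
a=cv2.imread("pics/top0.png")
cv2.imwrite("pics/r.png",cv2.resize(a[165:285,260:420],None,fx=5,fy=5,interpolation=cv2.INTER_CUBIC))
cv2.imwrite("pics/l.png",cv2.resize(a[170:290,90:250],None,fx=5,fy=5,interpolation=cv2.INTER_CUBIC))
```

```text
(no output)
```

View pics/r.png

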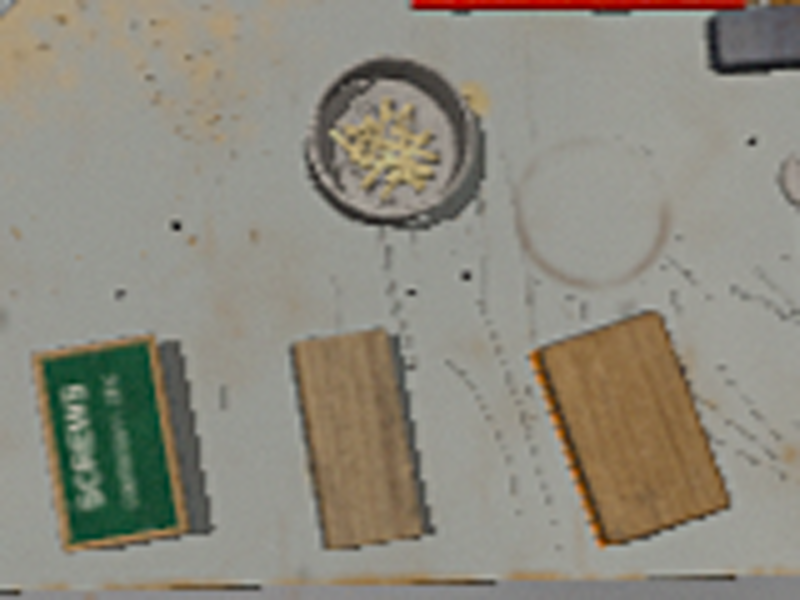

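View pics/l.png

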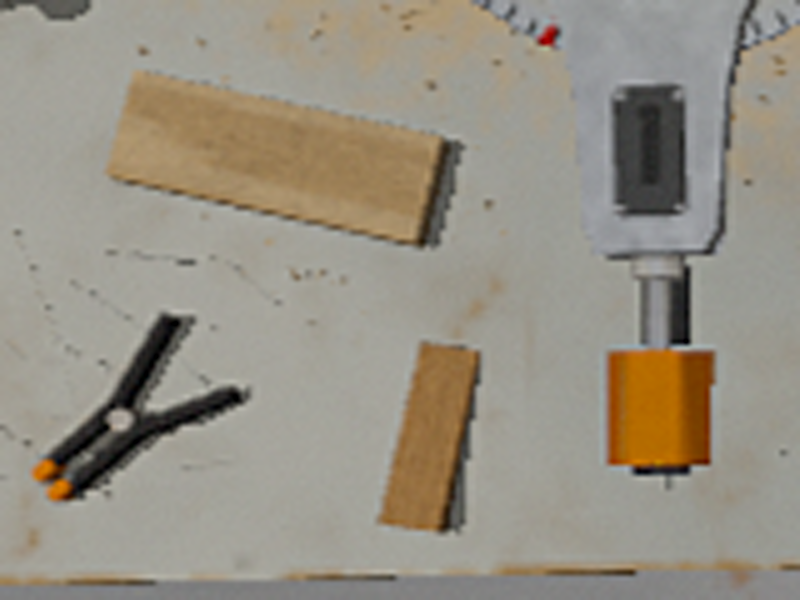

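Create h.py:
```python
import numpy as np, math
from station import robot,cams
from scipy.spatial.transform import Rotation as R
def world(n,px,z):
    i=cams.camera_info(n); V=np.array(i["view"]); M=np.array(i["mtx"])
    d=(np.linalg.inv(M)@np.c_[np.atleast_2d(px),np.ones(len(np.atleast_2d(px)))].T)
    c=-V[:3,:3].T@V[:3,3]; d=V[:3,:3].T@d
    z=np.broadcast_to(z,d.shape[1])
    return (c[:,None]+d*((z-c[2])/d[2])).T
def rect(w):
    # corners: farL, farR, nearR, nearL ; returns centre, yaw of near->far axis, sizes
    c=w.mean(0); f=(w[0]+w[1]-w[2]-w[3])/2; s=(w[0]+w[3]-w[1]-w[2])/2
    return c[:2].round(4), round(math.atan2(f[1],f[0]),3), round(math.atan2(-s[0],s[1]),3), np.linalg.norm(f[:2]).round(4), np.linalg.norm(s[:2]).round(4)
def go(x,y,z,yaw):
    s=robot.read_state(); r0=R.from_quat(s["tcp_rot"]); p=r0.inv().apply(np.array([x,y,z])-s["eef_pos"])
    rt=R.from_euler('z',yaw)*R.from_quat([1,0,0,0]); v=(r0.inv()*rt).as_rotvec()
    if np.linalg.norm(v)>2: v=(r0.inv()*rt*R.from_euler('z',np.pi)).as_rotvec()
    print("row",p.round(4).tolist(),v.round(4).tolist(),"n",round(np.linalg.norm(p)/.0417,1),round(np.linalg.norm(v)/.125,1))
```

Run:
```python
from h import *
def c(l,o,z): return world("top",np.array(l)/5+np.array(o),z)
r=(260,165);l=(90,170)
print("carton",rect(c([(37,352),(154,338),(187,530),(67,548)],r,.046)))
print("dark",rect(c([(293,342),(384,328),(424,535),(327,548)],r,.035)))
print("sand",rect(c([(540,350),(657,312),(730,505),(606,543)],r,.029)))
print("wedge",rect(c([(422,343),(478,350),(442,530),(380,522)],l,np.array([.004,.004,.022,.022]))))
print("board",rect(c([(137,72),(444,138),(420,244),(108,178)],l,.022)))
for z in(.048,0): print("tin",c([(395,142),(312,142),(482,142),(395,57),(395,228)],r,z).round(4).tolist())
```

```text
carton (array([ 0.4492, -0.0818]), 0.137, 0.111, np.float64(0.0921), np.float64(0.0563))
dark (array([ 0.4488, -0.198 ]), 0.139, 0.12, np.float64(0.0987), np.float64(0.0449))
sand (array([ 0.4512, -0.3293]), 0.292, 0.281, np.float64(0.096), np.float64(0.0601))
wedge (array([0.4475, 0.1775]), -0.16, -0.147, np.float64(0.0886), np.float64(0.0293))
board (array([0.585, 0.253]), -0.23, -0.235, np.float64(0.054), np.float64(0.1591))
tin [[0.588, -0.2204, 0.048], [0.5891, -0.181, 0.048], [0.5869, -0.2615, 0.048], [0.6293, -0.2221, 0.048], [0.5467, -0.2187, 0.048]]
tin [[0.5961, -0.2258, 0.0], [0.5972, -0.1847, 0.0], [0.595, -0.2688, 0.0], [0.6392, -0.2276, 0.0], [0.553, -0.224, 0.0]]
```

```bash
python3 -c "
from h import *
go(.449,-.198,.13,.13)"
```

```text
row [0.3875, -0.3234, 0.101] [-0.0018, -0.0001, 0.1148] n 12.3 0.9
```

The rows are not in the units I measure in: shifts go in units of 20 mm and turns go in units of 0.05 rad. I convert before sending: 0.325 m is 16.25, 0.295 m is 14.75, 0.115 rad is 2.3.

>>> advance:
  deltas: "1.8,-1.5,0.5,0,0,0.4,0.085;3.75,-3.1,1,0,0,0.8,0.085;5.4,-4.5,1.5,0,0,1.2,0.085;7,-5.9,1.8,0,0,1.6,0.085;8.5,-7.25,2.25,0,0,2,0.085;10,-8.5,2.75,0,0,2.3,0.085;11.75,-9.75,3.1,0,0,2.3,0.085;13.25,-11,3.5,0,0,2.3,0.085;14.75,-12.25,3.9,0,0,2.3,0.085;16.25,-13.5,4.25,0,0,2.3,0.085"
  clamp_n: 40

```text
time_s: 0.93
eef_pos: [0.3935, -0.2751, 0.1483]
tcp_rot: [0.998, 0.065, -0.0, -0.0]
contact_force: [0.6, 0.2, 0.6]
gripper_width: 0.0849
gripper_force: 0.0
```

```bash
python3 -c "
from h import *
go(.449,-.198,.13,.13)"
```

```text
row [0.065, -0.0693, 0.0183] [-0.0003, 0.0002, -0.0005] n 2.3 0.0
```

Converted, 0.0625 m is 3.125, -0.0534 m is -2.67.

>>> advance:
  deltas: "1.1,-0.9,0.25,0,0,0,0.085;2.2,-1.8,0.5,0,0,0,0.085;3.125,-2.67,0.8,0,0,0,0.085;3.125,-2.67,0.8,0,0,0,0.085;3.125,-2.67,0.8,0,0,0,0.085;3.125,-2.67,0.8,0,0,0,0.085"

```text
time_s: 1.43
eef_pos: [0.4476, -0.2162, 0.1327]
tcp_rot: [0.998, 0.065, -0.0, -0.0]
contact_force: [0.1, 0.1, 0.6]
gripper_width: 0.0847
gripper_force: 0.0
```

```bash
python3 -c "
from h import *
import cv2
go(.449,-.198,.006,.13)
cv2.imwrite('pics/w1.png',cams.capture('wrist'))"
```

```text
row [0.0039, -0.0179, 0.1267] [-0.0001, 0.0008, 0.0005] n 3.1 0.0
```

View pics/w1.png

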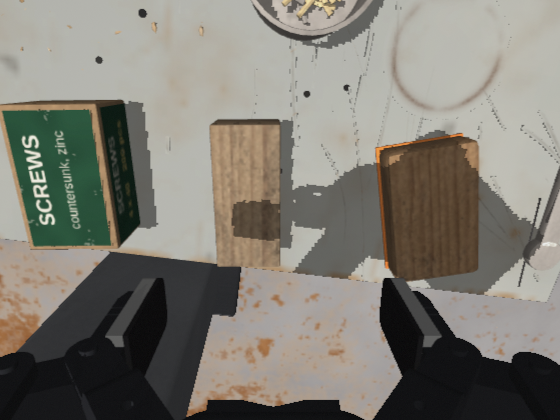

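```bash
python3 -c "
from h import *
print('dark',rect(world('wrist',[(210,126),(280,121),(281,264),(217,268)],.035)))
print('carton',rect(world('wrist',[(2,108),(96,104),(118,247),(32,247)],.046)))
print('sand',rect(world('wrist',[(382,149),(476,139),(479,271),(398,279)],.029)))
"
```

```text
dark (array([ 0.4481, -0.1998]), 0.135, 0.2, np.float64(0.1005), np.float64(0.0452))
carton (array([ 0.4488, -0.0832]), 0.131, 0.15, np.float64(0.0918), np.float64(0.057))
sand (array([ 0.4527, -0.3305]), 0.333, 0.24, np.float64(0.0992), np.float64(0.0605))
```

Converted, 0.1267 m is 6.335, 0.115 m is 5.75.

>>> advance:
  deltas: "0.175,-0.85,1.5,0,0,0,0.085;0.175,-0.85,3.25,0,0,0,0.085;0.175,-0.85,5,0,0,0,0.085;0.175,-0.85,5.75,0,0,0,0.085;0.175,-0.85,6.335,0,0,0,0.085;0.175,-0.85,6.335,0,0,0,0.085;0.175,-0.85,6.335,0,0,0,0.03;0.175,-0.85,6.335,0,0,0,0.03;0.175,-0.85,6.335,0,0,0,0.03;0.175,-0.85,6.335,0,0,0,0.03"
  clamp_n: 40

```text
time_s: 2.32
eef_pos: [0.4507, -0.1998, 0.0081]
tcp_rot: [0.998, 0.065, 0.001, 0.001]
contact_force: [0.3, -0.0, -1.1]
gripper_width: 0.0447
gripper_force: 41.4
```

>>> advance:
  deltas: "0,0,0,0,0,0,0.03;0,0,0,0,0,0,0.03;0,0,0,0,0,0,0.03;0,0,0,0,0,0,0.03"

```text
time_s: 2.65
eef_pos: [0.4507, -0.1999, 0.0081]
tcp_rot: [0.998, 0.065, 0.001, 0.001]
contact_force: [-1.5, -1.4, 7.5]
gripper_width: 0.0445
gripper_force: 42.3
```

Converted, -0.19 m is -9.5, -0.165 m is -8.25.

>>> advance:
  deltas: "0,0,-1,0,0,0,0.03;0,0,-2.75,0,0,0,0.03;0,0,-4.75,0,0,0,0.03;0,0,-6.5,0,0,0,0.03;0,0,-8.25,0,0,0,0.03;0,0,-9.5,0,0,0,0.03;0,0,-9.5,0,0,0,0.03;0,0,-9.5,0,0,0,0.03"

```text
time_s: 3.32
eef_pos: [0.4504, -0.1994, 0.1986]
tcp_rot: [0.998, 0.065, 0.002, 0.001]
contact_force: [-0.2, -0.1, -0.5]
gripper_width: 0.0444
gripper_force: 41.5
```

```bash
python3 -c "
from h import *
go(.5,.2525,.2,-.232)"
```

```text
row [0.1078, -0.4416, -0.0024] [0.0025, -0.0043, 0.3621] n 10.9 2.9
```

>>> advance:
  deltas: "0.25,-1,0,0,0,0.4,0.03;0.65,-2.75,0,0,0,1.2,0.03;1.1,-4.65,0,0,0,2,0.03;1.6,-6.55,0,0,0,2.8,0.03;2.05,-8.5,0,0,0,3.6,0.03;2.5,-10.4,0,0,0,4.4,0.03;3,-12.35,0,0,0,5.2,0.03;3.5,-14.25,0,0,0,6,0.03;3.95,-16.2,0,0,0,6.6,0.03;4.4,-18,0,0,0,7.24,0.03"

```text
time_s: 4.15
eef_pos: [0.4884, 0.1717, 0.1942]
tcp_rot: [0.993, -0.116, -0.002, 0.0]
contact_force: [1.0, -1.1, -0.7]
gripper_width: 0.0443
gripper_force: 41.4
```

>>> advance:
  deltas: "0,0,0,0,0,0,0.03;0,0,0,0,0,0,0.03;0,0,0,0,0,0,0.03"

```text
time_s: 4.4
eef_pos: [0.4887, 0.1694, 0.1945]
tcp_rot: [0.993, -0.115, -0.001, 0.001]
contact_force: [-1.2, -0.1, -2.1]
gripper_width: 0.0443
gripper_force: 41.4
```

```bash
python3 -c "
from h import *
go(.587,.2525,.1,-.232)"
```

```text
row [0.0769, -0.1036, 0.0941] [0.0018, 0.0028, 0.0012] n 3.8 0.0
```

>>> advance:
  deltas: "0.75,-1,0.9,0.01,0.02,0.02,0.03;1.5,-2,1.8,0.02,0.04,0.02,0.03;2.3,-3.1,2.8,0.04,0.06,0.02,0.03;3.05,-4.15,3.75,0.04,0.06,0.02,0.03;3.845,-5.18,4.705,0.04,0.06,0.02,0.03;3.845,-5.18,4.705,0.04,0.06,0.02,0.03;3.845,-5.18,4.705,0.04,0.06,0.02,0.03;3.845,-5.18,4.705,0.04,0.06,0.02,0.03"

```text
time_s: 5.07
eef_pos: [0.5883, 0.251, 0.1017]
tcp_rot: [0.993, -0.117, 0.001, -0.0]
contact_force: [0.1, -1.2, -0.4]
gripper_width: 0.0447
gripper_force: 41.5
```

```bash
python3 -c "
from h import *
import cv2
go(.587,.2525,.03,-.232)
cv2.imwrite('pics/w2.png',cams.capture('wrist'))"
```

```text
row [-0.0018, -0.0011, 0.0717] [-0.0009, -0.0018, -0.0027] n 1.7 0.0
```

View pics/w2.png

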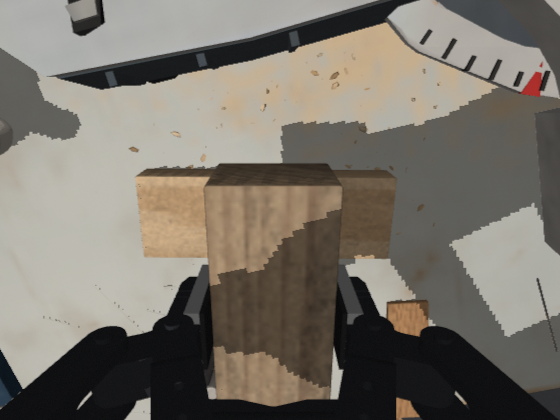

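```bash
python3 -c "
from h import *
print(rect(world('wrist',[(138,178),(394,178),(391,258),(145,256)],.022)))
"
```

```text
(array([0.5852, 0.2546]), -0.214, -0.238, np.float64(0.0537), np.float64(0.16))
```

>>> advance:
  deltas: "-0.09,-0.05,0.75,0,0,0,0.03;-0.09,-0.05,1.75,0,0,0,0.03;-0.09,-0.05,2.5,0,0,0,0.03;-0.09,-0.05,3,0,0,0,0.03;-0.09,-0.05,3,0,0,0,0.03;-0.09,-0.05,3,0,0,0,0.03"

```text
time_s: 5.62
eef_pos: [0.5875, 0.2537, 0.0432]
tcp_rot: [0.993, -0.117, 0.002, -0.001]
contact_force: [0.6, -0.1, 0.2]
gripper_width: 0.0442
gripper_force: 41.5
```

Converted, 0.0125 m is 0.625, 0.0115 m is 0.575.

>>> advance:
  deltas: "0,0,0.2,0,0,0,0.03;0,0,0.4,0,0,0,0.03;0,0,0.575,0,0,0,0.03;0,0,0.625,0,0,0,0.03;0,0,0.625,0,0,0,0.03"

```text
time_s: 6.03
eef_pos: [0.5877, 0.2543, 0.0302]
tcp_rot: [0.993, -0.116, 0.002, -0.001]
contact_force: [-0.8, -1.0, 2.5]
gripper_width: 0.0444
gripper_force: 41.8
```

Contact is beginning; release and rise.

Converted, -0.165 m is -8.25, -0.13 m is -6.5.

>>> advance:
  deltas: "0,0,0,0,0,0,0.085;0,0,0,0,0,0,0.085;0,0,0,0,0,0,0.085;0,0,0,0,0,0,0.085;0,0,-1,0,0,0,0.085;0,0,-2.75,0,0,0,0.085;0,0,-4.5,0,0,0,0.085;0,0,-6.5,0,0,0,0.085;0,0,-8.25,0,0,0,0.085;0,0,-8.25,0,0,0,0.085"

```text
time_s: 6.87
eef_pos: [0.5913, 0.2554, 0.2047]
tcp_rot: [0.993, -0.116, 0.008, -0.004]
contact_force: [1.4, 0.3, 0.4]
gripper_width: 0.0852
gripper_force: 0.0
```

```bash
python3 -c "
from h import *
go(.449,-.0825,.2,.127)"
```

```text
row [-0.0605, 0.3617, 0.0004] [-0.0064, -0.0172, -0.36] n 8.8 2.9
```

Converted, 0.3617 m is 18.085, 0.335 m is 16.75, -0.36 rad is -7.2.

>>> advance:
  deltas: "-0.25,1,0,0,0,-0.4,0.085;-0.5,3,0,0,0,-1.2,0.085;-0.8,5,0,0,0,-2,0.085;-1.15,7,0,0,0,-3,0.085;-1.5,9,0,0,0,-4,0.085;-1.85,11,0,0,0,-5,0.085;-2.2,13,0,0,0,-6,0.085;-2.5,15,0,0,0,-7.2,0.085;-2.8,16.75,0,0,0,-7.2,0.085;-3.025,18.085,0,0,0,-7.2,0.085"

```text
time_s: 7.7
eef_pos: [0.443, -0.0861, 0.1937]
tcp_rot: [0.998, 0.063, 0.002, -0.0]
contact_force: [0.3, -0.4, -0.2]
gripper_width: 0.0848
gripper_force: 0.0
```

>>> advance:
  deltas: "0,0,0,0,0,0,0.085;0,0,0,0,0,0,0.085;0,0,0,0,0,0,0.085"

```text
time_s: 7.95
eef_pos: [0.4445, -0.0837, 0.1937]
tcp_rot: [0.998, 0.063, 0.002, -0.001]
contact_force: [0.7, -0.0, -0.5]
gripper_width: 0.0849
gripper_force: 0.0
```

```bash
python3 -c "
from h import *
go(.449,-.0825,.1,.127)
import cv2
cv2.imwrite('pics/top1.png',cams.capture('top')[170:290,90:330])"
```

```text
row [0.0043, -0.0005, 0.0938] [-0.0012, -0.004, -0.001] n 2.3 0.0
```

Converted, 0.03 m is 1.5, 0.183 m is 9.15, -0.004 rad is -0.08.

>>> advance:
  deltas: "0.2,0,1.5,0,-0.08,0,0.085;0.2,0,3.25,0,-0.08,0,0.085;0.2,0,5,0,-0.08,0,0.085;0.2,0,6.75,0,-0.08,0,0.085;0.2,0,8.25,0,-0.08,0,0.085;0.2,0,9,0,-0.08,0,0.085;0.2,0,9.15,0,-0.08,0,0.085;0.2,0,9.15,0,-0.08,0,0.085"

```text
time_s: 8.67
eef_pos: [0.4482, -0.0818, 0.0096]
tcp_rot: [0.998, 0.064, -0.002, -0.001]
contact_force: [-0.1, -1.2, -0.3]
gripper_width: 0.0852
gripper_force: 0.0
```

>>> advance:
  deltas: "0,0,0,0,0,0,0.045;0,0,0,0,0,0,0.045;0,0,0,0,0,0,0.045;0,0,0,0,0,0,0.045;0,0,0,0,0,0,0.045;0,0,0,0,0,0,0.045"
  clamp_n: 60

```text
time_s: 9.17
eef_pos: [0.4507, -0.0832, 0.0128]
tcp_rot: [0.998, 0.063, 0.002, -0.0]
contact_force: [0.7, 4.2, 6.9]
gripper_width: 0.0589
gripper_force: 66.9
```

View pics/top1.png

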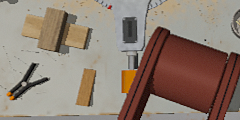

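Converted, -0.19 m is -9.5, -0.165 m is -8.25.

>>> advance:
  deltas: "0,0,-1,0,0,0,0.045;0,0,-2.75,0,0,0,0.045;0,0,-4.75,0,0,0,0.045;0,0,-6.5,0,0,0,0.045;0,0,-8.25,0,0,0,0.045;0,0,-9.5,0,0,0,0.045;0,0,-9.5,0,0,0,0.045;0,0,-9.5,0,0,0,0.045"

```text
time_s: 9.83
eef_pos: [0.4498, -0.0838, 0.2022]
tcp_rot: [0.998, 0.063, 0.002, 0.001]
contact_force: [-0.6, 0.3, -4.6]
gripper_width: 0.0592
gripper_force: 67.8
```

```bash
python3 -c "
from h import *
import cv2
go(.5,.254,.2,-.232)
a=cv2.imread('pics/top1.png')[:70,:110]
cv2.imwrite('pics/z1.png',cv2.resize(a,None,fx=7,fy=7,interpolation=cv2.INTER_CUBIC))"
```

```text
row [0.0924, -0.3287, 0.002] [0.0007, -0.0033, 0.3587] n 8.2 2.9
```

View pics/z1.png

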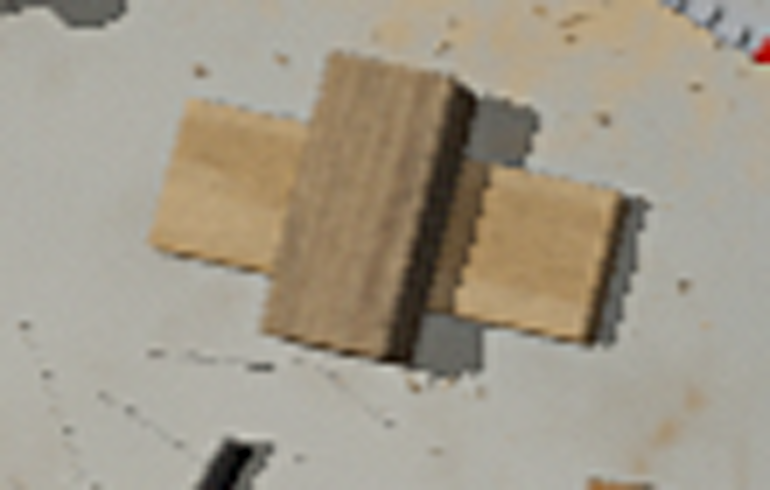

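```bash
python3 -c "
from h import *
print(rect(world('top',np.array([(330,52),(450,75),(388,358),(262,330)])/7+np.array((90,170)),.057)))"
```

```text
(array([0.5858, 0.2524]), -0.211, -0.23, np.float64(0.0987), np.float64(0.0438))
```

>>> advance:
  deltas: "0.3,-1,0,0,0,0.6,0.045;0.75,-2.6,0,0,0,1.4,0.045;1.2,-4.35,0,0,0,2.2,0.045;1.7,-6.1,0,0,0,3,0.045;2.2,-7.85,0,0,0,3.8,0.045;2.7,-9.6,0,0,0,4.6,0.045;3.2,-11.35,0,0,0,5.4,0.045;3.7,-13.1,0,0,0,6.2,0.045;4.2,-14.85,0,0,0,7,0.045;4.62,-16.35,0,0,0,7.174,0.045"

```text
time_s: 10.67
eef_pos: [0.4974, 0.2545, 0.1973]
tcp_rot: [0.993, -0.116, -0.003, 0.001]
contact_force: [-0.1, -0.7, -4.0]
gripper_width: 0.0591
gripper_force: 67.6
```

>>> advance:
  deltas: "0,0,0,0,0,0,0.045;0,0,0,0,0,0,0.045;0,0,0,0,0,0,0.045"

```text
time_s: 10.92
eef_pos: [0.4977, 0.252, 0.198]
tcp_rot: [0.993, -0.115, -0.003, 0.001]
contact_force: [-0.2, 0.6, -4.6]
gripper_width: 0.0589
gripper_force: 68.0
```

```bash
python3 -c "
from h import *
go(.588,.2535,.11,-.225)"
```

```text
row [0.088, -0.0224, 0.0876] [0.0026, 0.0047, -0.0061] n 3.0 0.1
```

>>> advance:
  deltas: "1,-0.25,0.75,0.02,0.04,-0.04,0.045;2.1,-0.55,1.9,0.04,0.08,-0.08,0.045;3.25,-0.85,3.05,0.052,0.1,-0.12,0.045;4,-1.12,4,0.052,0.1,-0.12,0.045;4.4,-1.12,4.38,0.052,0.1,-0.12,0.045;4.4,-1.12,4.38,0.052,0.1,-0.12,0.045;4.4,-1.12,4.38,0.052,0.1,-0.12,0.045;4.4,-1.12,4.38,0.052,0.1,-0.12,0.045"

```text
time_s: 11.58
eef_pos: [0.5899, 0.2539, 0.1144]
tcp_rot: [0.994, -0.113, 0.003, -0.002]
contact_force: [0.3, 0.4, -3.5]
gripper_width: 0.0588
gripper_force: 67.9
```

```bash
python3 -c "
from h import *
go(.588,.2533,.0695,-.225)"
```

```text
row [-0.0019, 0.0012, 0.0449] [-0.0036, -0.0048, -0.0016] n 1.1 0.0
```

Converted, 0.0435 m is 2.175, 0.042 m is 2.1, -0.003 rad is -0.06.

>>> advance:
  deltas: "-0.075,0.05,0.6,0,-0.04,0,0.045;-0.075,0.05,1.25,0,-0.06,0,0.045;-0.075,0.05,1.7,0,-0.06,0,0.045;-0.075,0.05,1.95,0,-0.06,0,0.045;-0.075,0.05,2.1,0,-0.06,0,0.045;-0.075,0.05,2.175,0,-0.06,0,0.045;-0.075,0.05,2.175,0,-0.06,0,0.045;-0.075,0.05,2.175,0,-0.06,0,0.045"

```text
time_s: 12.25
eef_pos: [0.5889, 0.254, 0.0699]
tcp_rot: [0.994, -0.113, 0.001, -0.002]
contact_force: [0.0, -0.2, -2.9]
gripper_width: 0.0589
gripper_force: 68.1
```

Converted, 0.0015 m is 0.075, 0.001 m is 0.05.

>>> advance:
  deltas: "0,0,0.05,0,0,0,0.045;0,0,0.075,0,0,0,0.045;0,0,0.075,0,0,0,0.045"

```text
time_s: 12.5
eef_pos: [0.589, 0.254, 0.0699]
tcp_rot: [0.994, -0.113, 0.001, -0.002]
contact_force: [-5.0, -0.9, 5.0]
gripper_width: 0.059
gripper_force: 69.4
```

>>> advance:
  deltas: "0,0,0,0,0,0,0.085;0,0,0,0,0,0,0.085;0,0,0,0,0,0,0.085;0,0,0,0,0,0,0.085;0,0,-1,0,0,0,0.085;0,0,-2.75,0,0,0,0.085;0,0,-4.5,0,0,0,0.085;0,0,-6.25,0,0,0,0.085;0,0,-6.25,0,0,0,0.085;0,0,-6.25,0,0,0,0.085"

```text
time_s: 13.33
eef_pos: [0.5905, 0.2541, 0.1972]
tcp_rot: [0.994, -0.113, 0.004, -0.003]
contact_force: [-1.1, -0.5, 0.5]
gripper_width: 0.0848
gripper_force: 0.0
```

```bash
python3 -c "
from h import *
go(.4515,-.330,.2,.29)"
```

```text
row [-0.0046, 0.6004, -0.0069] [-0.0046, -0.009, -0.5159] n 14.4 4.1
```

>>> advance:
  deltas: "-0.1,1.5,0,0,0,-0.6,0.085;-0.3,3.5,0,0,0,-1.6,0.085;-0.4,5.5,0,0,0,-2.8,0.085;-0.4,7.5,0,0,0,-4,0.085;-0.4,9.5,0,0,0,-5.2,0.085;-0.35,11.5,0,0,0,-6.4,0.085;-0.3,13.5,0,0,0,-7.6,0.085;-0.3,15.5,0,0,0,-8.8,0.085;-0.3,17.5,0,0,0,-10,0.085;-0.25,19.5,0,-0.08,-0.18,-10.32,0.085"

```text
time_s: 14.17
eef_pos: [0.4943, -0.1269, 0.1905]
tcp_rot: [0.989, 0.146, -0.004, -0.0]
contact_force: [0.6, 0.3, 0.2]
gripper_width: 0.0851
gripper_force: 0.0
```

```bash
python3 -c "
from h import *
go(.4515,-.330,.15,.29)"
```

```text
row [-0.0993, 0.1822, 0.0409] [-0.0022, 0.0088, 0.0032] n 5.1 0.1
```

>>> advance:
  deltas: "-1,1.75,0.35,0,0.04,0,0.085;-1.95,3.5,0.7,0,0.08,0,0.085;-2.9,5.25,1.1,0,0.12,0,0.085;-3.85,7,1.5,0,0.16,0,0.085;-4.5,8.4,1.8,0,0.16,0,0.085;-4.965,9.11,2,0,0.16,0,0.085;-4.965,9.11,2,0,0.16,0,0.085;-4.965,9.11,2,0,0.16,0,0.085;-4.965,9.11,2,0,0.16,0,0.085"

```text
time_s: 14.92
eef_pos: [0.4525, -0.3275, 0.1516]
tcp_rot: [0.99, 0.145, 0.0, -0.001]
contact_force: [0.3, 0.7, 0.4]
gripper_width: 0.0849
gripper_force: 0.0
```

```bash
python3 -c "
from h import *
go(.4515,-.330,.006,.29)"
```

```text
row [-0.0017, 0.0025, 0.1456] [-0.0027, -0.0004, 0.0] n 3.5 0.0
```

Converted, 0.1445 m is 7.225, 0.13 m is 6.5.

>>> advance:
  deltas: "-0.075,0.125,1.5,0,0,0,0.085;-0.075,0.125,3.5,0,0,0,0.085;-0.075,0.125,5.25,0,0,0,0.085;-0.075,0.125,6.5,0,0,0,0.085;-0.075,0.125,7.225,0,0,0,0.085;-0.075,0.125,7.225,0,0,0,0.085;-0.075,0.125,7.225,0,0,0,0.085;-0.075,0.125,7.225,0,0,0,0.085"

```text
time_s: 15.58
eef_pos: [0.4535, -0.3312, 0.0096]
tcp_rot: [0.989, 0.145, 0.001, 0.0]
contact_force: [-0.5, 0.5, 0.8]
gripper_width: 0.0848
gripper_force: 0.0
```

>>> advance:
  deltas: "0,0,0,0,0,0,0.045;0,0,0,0,0,0,0.045;0,0,0,0,0,0,0.045;0,0,0,0,0,0,0.045;0,0,0,0,0,0,0.045;0,0,0,0,0,0,0.045"
  clamp_n: 40

```text
time_s: 16.08
eef_pos: [0.4535, -0.3322, 0.0102]
tcp_rot: [0.989, 0.145, 0.002, 0.001]
contact_force: [-0.8, 1.6, 5.8]
gripper_width: 0.0619
gripper_force: 44.7
```

>>> advance:
  deltas: "0,0,-1,0,0,0,0.045;0,0,-2.75,0,0,0,0.045;0,0,-4.75,0,0,0,0.045;0,0,-6.5,0,0,0,0.045;0,0,-7.5,0,0,0,0.045;0,0,-7.5,0,0,0,0.045;0,0,-7.5,0,0,0,0.045"

```text
time_s: 16.67
eef_pos: [0.453, -0.3323, 0.1604]
tcp_rot: [0.99, 0.144, 0.002, 0.001]
contact_force: [-0.6, 0.1, -2.2]
gripper_width: 0.062
gripper_force: 44.3
```

```bash
python3 -c "
from h import *
go(.592,-.12,.12,0)"
```

```text
row [0.1938, -0.1638, 0.0405] [0.0028, -0.0037, 0.29] n 6.2 2.3
```

Converted, 0.1938 m is 9.69, 0.18 m is 9, 0.29 rad is 5.8.

>>> advance:
  deltas: "1.2,-1,0,0,0,0.8,0.045;2.5,-2.1,0,0,0,1.8,0.045;3.85,-3.25,0,0,0,2.8,0.045;5.2,-4.4,0,0,0,3.8,0.045;6.55,-5.55,0,0,0,4.8,0.045;7.9,-6.7,0,0,0,5.8,0.045;9,-7.6,0,0,0,5.8,0.045;9.69,-8.19,0.5,0.06,-0.08,5.8,0.045;9.69,-8.19,0.5,0.06,-0.08,5.8,0.045;9.69,-8.19,0.5,0.06,-0.08,5.8,0.045"

```text
time_s: 17.5
eef_pos: [0.5894, -0.1175, 0.1454]
tcp_rot: [1.0, 0.001, -0.004, -0.002]
contact_force: [0.4, -0.1, -0.8]
gripper_width: 0.0622
gripper_force: 44.3
```

>>> advance:
  deltas: "0,0,0,0,0,0,0.045;0,0,0,0,0,0,0.045"

```text
time_s: 17.67
eef_pos: [0.5901, -0.1199, 0.1478]
tcp_rot: [1.0, -0.001, -0.002, -0.002]
contact_force: [0.4, 1.1, -0.5]
gripper_width: 0.062
gripper_force: 44.3
```

```bash
python3 -c "
from h import *
go(.5915,-.1205,.0105,0)
import cv2
cv2.imwrite('pics/w3.png',cams.capture('wrist'))"
```

```text
row [0.0021, 0.0011, 0.1373] [-0.0033, 0.0048, -0.001] n 3.3 0.0
```

View pics/w3.png

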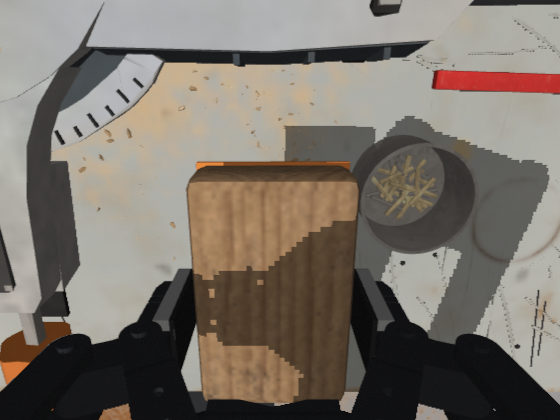

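```bash
python3 -c "
from h import *
print(world('wrist',[(475,192),(414,135),(414,253),(414,194)],.048).round(4).tolist())"
```

```text
[[0.5972, -0.2572, 0.048], [0.6355, -0.2115, 0.048], [0.5517, -0.2216, 0.048], [0.5958, -0.2162, 0.048]]
```

>>> advance:
  deltas: "0.1,0.05,1.5,-0.06,0.08,0,0.045;0.1,0.05,3.25,-0.06,0.08,0,0.045;0.1,0.05,4.5,-0.06,0.08,0,0.045;0.1,0.05,5.25,-0.06,0.08,0,0.045;0.1,0.05,5.25,-0.06,0.08,0,0.045;0.1,0.05,5.25,-0.06,0.08,0,0.045;0.1,0.05,5.25,-0.06,0.08,0,0.045"

```text
time_s: 18.3
eef_pos: [0.5936, -0.1206, 0.0451]
tcp_rot: [1.0, -0.0, 0.001, 0.0]
contact_force: [-0.2, -0.8, 0.1]
gripper_width: 0.062
gripper_force: 44.3
```

```bash
python3 -c "
from h import *
go(.5915,-.1205,.0105,0)"
```

```text
row [-0.0022, -0.0002, 0.0346] [0.0006, -0.0028, -0.0008] n 0.8 0.0
```

Converted, 0.035 m is 1.75, 0.034 m is 1.7, -0.003 rad is -0.06.

>>> advance:
  deltas: "0,-0.075,0.6,0,-0.04,0,0.045;0,-0.075,1.2,0,-0.06,0,0.045;0,-0.075,1.55,0,-0.06,0,0.045;0,-0.075,1.7,0,-0.06,0,0.045;0,-0.075,1.75,0,-0.06,0,0.045;0,-0.075,1.75,0,-0.06,0,0.045;0,-0.075,1.75,0,-0.06,0,0.045"

```text
time_s: 18.88
eef_pos: [0.5924, -0.1179, 0.0101]
tcp_rot: [1.0, 0.0, -0.002, -0.0]
contact_force: [-8.9, 1.1, 16.8]
gripper_width: 0.0624
gripper_force: 46.7
```

Down on the bench. Release with limited opening, rise.

>>> advance:
  deltas: "0,0,-0.05,0,0,0,0.076;0,0,-0.05,0,0,0,0.076;0,0,-0.05,0,0,0,0.076;0,0,-0.05,0,0,0,0.076;0,0,-1,0,0,0,0.076;0,0,-2.75,0,0,0,0.076;0,0,-4.75,0,0,0,0.076;0,0,-6.75,0,0,0,0.076;0,0,-8.75,0,0,0,0.076;0,0,-9.25,0,0,0,0.076"

```text
time_s: 19.72
eef_pos: [0.5966, -0.1193, 0.2014]
tcp_rot: [1.0, 0.0, 0.004, 0.002]
contact_force: [1.3, -0.8, 1.6]
gripper_width: 0.0759
gripper_force: 0.0
```

```bash
python3 -c "
from h import *
go(.444,.1775,.2,-.153)"
```

```text
row [-0.1526, -0.2968, -0.0008] [0.0027, -0.0084, 0.1532] n 8.0 1.2
```

>>> advance:
  deltas: "-0.9,-1.7,0,0,0,0.4,0.06;-1.8,-3.4,0,0,0,0.8,0.06;-2.7,-5.1,0,0,0,1.2,0.06;-3.6,-6.8,0,0,0,1.6,0.06;-4.5,-8.5,0,0,0,2,0.06;-5.4,-10.2,0,0,0,2.4,0.06;-6.3,-11.9,0.5,0,0,2.8,0.06;-7.2,-13.6,1.5,0,-0.16,3.06,0.06;-7.93,-14.9,2.5,0,-0.16,3.06,0.06;-7.93,-14.9,2.5,0,-0.16,3.06,0.06"

```text
time_s: 20.55
eef_pos: [0.4287, 0.1831, 0.1395]
tcp_rot: [0.997, -0.074, -0.009, 0.0]
contact_force: [-1.1, 0.2, 0.3]
gripper_width: 0.06
gripper_force: 0.0
```

>>> advance:
  deltas: "0,0,0,0,0,0,0.06;0,0,0,0,0,0,0.06;0,0,0,0,0,0,0.06"

```text
time_s: 20.8
eef_pos: [0.4356, 0.1791, 0.1448]
tcp_rot: [0.997, -0.077, -0.004, -0.0]
contact_force: [0.5, 0.3, -0.2]
gripper_width: 0.0598
gripper_force: 0.0
```

```bash
python3 -c "
from h import *
go(.438,.179,.003,-.153)
import cv2
cv2.imwrite('pics/w4.png',cams.capture('wrist'))"
```

```text
row [0.0036, -0.0003, 0.1418] [0.0004, 0.0087, -0.0009] n 3.4 0.1
```

View pics/w4.png

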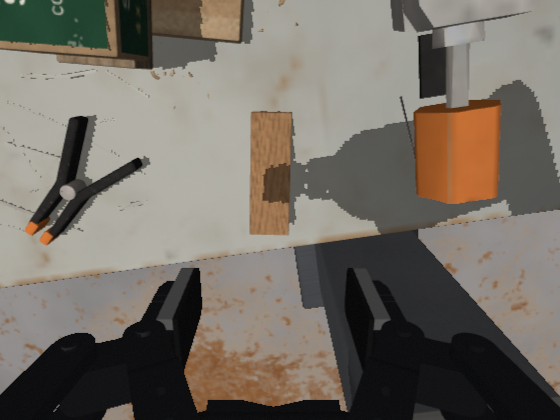

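```bash
python3 -c "
from h import *
print(rect(world('wrist',[(251,112),(292,112),(290,234),(250,234)],np.array([.004,.004,.022,.022]))))"
```

```text
(array([0.4465, 0.1775]), -0.167, -0.154, np.float64(0.0897), np.float64(0.0304))
```

>>> advance:
  deltas: "0.18,0,1.5,0,0.16,0,0.06;0.18,0,3.25,0,0.16,0,0.06;0.18,0,5,0,0.16,0,0.06;0.18,0,6.25,0,0.16,0,0.06;0.18,0,6.75,0,0.16,0,0.06;0.18,0,6.75,0,0.16,0,0.06;0.18,0,6.75,0,0.16,0,0.06;0.18,0,6.75,0,0.16,0,0.06"

```text
time_s: 21.52
eef_pos: [0.4386, 0.1795, 0.0109]
tcp_rot: [0.997, -0.077, 0.0, -0.0]
contact_force: [-0.7, 0.4, 0.8]
gripper_width: 0.0599
gripper_force: 0.0
```

```bash
python3 -c "
from h import *
go(.438,.179,.003,-.153)"
```

```text
row [-0.0005, 0.0006, 0.0079] [-0.0005, -0.0008, -0.0006] n 0.2 0.0
```

Converted, 0.007 m is 0.35, 0.004 m is 0.2.

>>> advance:
  deltas: "0,0,0.2,0,0,0,0.06;0,0,0.35,0,0,0,0.06;0,0,0.35,0,0,0,0.015;0,0,0.35,0,0,0,0.015;0,0,0.35,0,0,0,0.015;0,0,0.35,0,0,0,0.015;0,0,0.35,0,0,0,0.015;0,0,0.35,0,0,0,0.015;0,0,0.35,0,0,0,0.015"
  clamp_n: 30

```text
time_s: 22.27
eef_pos: [0.4368, 0.1795, 0.0023]
tcp_rot: [0.997, -0.076, -0.001, 0.0]
contact_force: [-1.4, 0.5, 5.9]
gripper_width: 0.0293
gripper_force: 30.9
```

>>> advance:
  deltas: "0,0,-1,0,0,0,0.015;0,0,-2.75,0,0,0,0.015;0,0,-4.75,0,0,0,0.015;0,0,-6.75,0,0,0,0.015;0,0,-8.75,0,0,0,0.015;0,0,-9.5,0,0,0,0.015;0,0,-9.5,0,0,0,0.015;0,0,-9.5,0,0,0,0.015"

```text
time_s: 22.93
eef_pos: [0.4373, 0.1795, 0.1924]
tcp_rot: [0.997, -0.076, -0.0, 0.0]
contact_force: [-0.7, -0.5, -1.6]
gripper_width: 0.0291
gripper_force: 30.3
```

```bash
python3 -c "
from h import *
go(.583,-.305,.2,0)"
```

```text
row [0.2178, 0.4567, -0.0077] [0.0001, 0.0008, -0.1529] n 12.1 1.2
```

Converted, 0.335 m is 16.75, 0.3 m is 15, -0.01 rad is -0.2.

>>> advance:
  deltas: "0.45,1,0,0,0,-0.2,0.015;1.25,2.65,0,0,0,-0.6,0.015;2.1,4.4,0,0,0,-1,0.015;2.95,6.15,0,0,0,-1.4,0.015;3.8,7.9,0,0,0,-1.8,0.015;4.65,9.65,0,0,0,-2.2,0.015;5.5,11.45,0,0,0,-2.6,0.015;6.35,13.25,0,0,0,-3,0.015;7.2,15,0,0,0,-3.06,0.015;8,16.75,0,0,0,-3.06,0.015"

```text
time_s: 23.77
eef_pos: [0.5427, -0.1774, 0.1884]
tcp_rot: [1.0, -0.0, -0.004, -0.001]
contact_force: [0.8, -0.8, -0.8]
gripper_width: 0.0292
gripper_force: 30.3
```

>>> advance:
  deltas: "0.9,1.85,0,0,0,0,0.015;1.75,3.75,0,0,0,0,0.015;2.5,5.25,0,0,0,0,0.015;3,6.15,0,0,0,0,0.015;3,6.15,0,0,0,0,0.015;3,6.15,0,0,0,0,0.015;3,6.15,0,0,0,0,0.015"

```text
time_s: 24.35
eef_pos: [0.6027, -0.2976, 0.1888]
tcp_rot: [1.0, 0.0, -0.003, -0.001]
contact_force: [0.1, 0.2, -0.6]
gripper_width: 0.0293
gripper_force: 30.3
```

```bash
python3 -c "
from h import *
go(.582,-.305,.03,0)"
```

```text
row [-0.0197, 0.0078, 0.1589] [-0.0025, 0.0064, 0.0002] n 3.8 0.1
```

>>> advance:
  deltas: "-0.6,0.39,0.5,-0.05,0.12,0,0.015;-0.985,0.39,1.5,-0.05,0.12,0,0.015;-0.985,0.39,3.25,-0.05,0.12,0,0.015;-0.985,0.39,5,-0.05,0.12,0,0.015;-0.985,0.39,6.5,-0.05,0.12,0,0.015;-0.985,0.39,7.85,-0.05,0.12,0,0.015;-0.985,0.39,7.85,-0.05,0.12,0,0.015;-0.985,0.39,7.85,-0.05,0.12,0,0.015;-0.985,0.39,7.85,-0.05,0.12,0,0.015"

```text
time_s: 25.1
eef_pos: [0.5848, -0.3065, 0.0364]
tcp_rot: [1.0, 0.001, 0.002, 0.002]
contact_force: [0.4, -0.1, 0.3]
gripper_width: 0.0293
gripper_force: 30.3
```

```bash
python3 -c "
from h import *
go(.582,-.305,.0025,0)"
```

```text
row [-0.0029, -0.0017, 0.0339] [0.0038, -0.0048, 0.0011] n 0.8 0.0
```

>>> advance:
  deltas: "-0.1,-0.05,0.6,0.04,-0.06,0,0.015;-0.1,-0.05,1.15,0.06,-0.08,0,0.015;-0.1,-0.05,1.5,0.06,-0.08,0,0.015;-0.1,-0.05,1.65,0.06,-0.08,0,0.015;-0.1,-0.05,1.675,0.06,-0.08,0,0.015;-0.1,-0.05,1.675,0.06,-0.08,0,0.015;-0.1,-0.05,1.675,0.06,-0.08,0,0.015"

```text
time_s: 25.68
eef_pos: [0.5817, -0.3057, 0.0021]
tcp_rot: [1.0, 0.0, -0.001, -0.0]
contact_force: [-4.8, 3.4, 10.0]
gripper_width: 0.0289
gripper_force: 31.7
```

Release, rise, and back off to clear the top view.

>>> advance:
  deltas: "0,0,-0.05,0,0,0,0.045;0,0,-0.05,0,0,0,0.045;0,0,-0.05,0,0,0,0.045;0,0,-0.05,0,0,0,0.045;0,0,-1,0,0,0,0.045;0,0,-2.75,0,0,0,0.045;0,0,-4.75,0,0,0,0.045;0,0,-6.75,0,0,0,0.045;0,0,-8.75,0,0,0,0.045;0,0,-9.5,0,0,0,0.045"

```text
time_s: 26.52
eef_pos: [0.5848, -0.3077, 0.1987]
tcp_rot: [1.0, 0.0, 0.004, 0.003]
contact_force: [1.0, -0.1, 1.6]
gripper_width: 0.045
gripper_force: 0.0
```

>>> advance:
  deltas: "-1,1.5,0,0,0,0,0.045;-2.25,3,0,0,0,0,0.045;-3.5,4.5,0,0,0,0,0.045;-4.75,6,0,0,0,0,0.045;-6,7.5,0,0,0,0,0.045;-7.25,9,0,0,0,0,0.045;-8.5,10,0,0,0,0,0.045;-9.75,11,0,0,0,0,0.045;-11,12,0,0,0,0,0.045;-12,13,0,0,0,0,0.045"

```text
time_s: 27.35
eef_pos: [0.3401, -0.5669, 0.1909]
tcp_rot: [1.0, -0.0, -0.001, -0.0]
contact_force: [0.2, -0.7, -0.9]
gripper_width: 0.045
gripper_force: 0.0
```

```bash
python3 - <<'E'
from h import *
import cv2
a=cams.capture('top');cv2.imwrite('pics/top2.png',a)
o=np.vstack([cv2.resize(a[160:245,90:250],None,fx=3.5,fy=3.5,interpolation=2),cv2.resize(a[160:245,260:420],None,fx=3.5,fy=3.5,interpolation=2)])
cv2.imwrite('pics/z2.png',o)
E
```

```text
(no output)
```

View pics/z2.png

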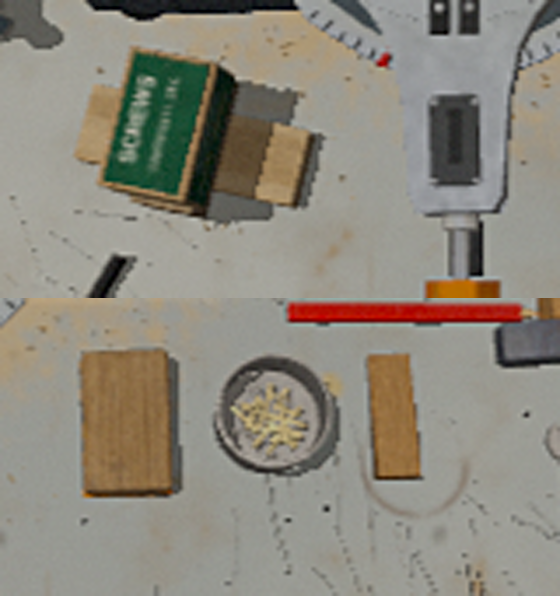

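Run:
```python
from h import *
l=np.array((90,160));r=np.array((260,160))
c=lambda p,o,z:world('top',np.array(p)/3.5+o,z)
d=np.array([0,297.5])
print("carton",rect(c([(134,46),(217,66),(181,202),(102,184)],l,.103)))
print("sand",rect(c(np.array([(81,351),(166,350),(170,491),(83,492)])-d,r,.029)))
print("wedge",rect(c(np.array([(367,355),(410,355),(421,477),(376,478)])-d,r,np.array([.004,.004,.022,.022]))))
```

```text
carton (array([0.5866, 0.2513]), -0.225, -0.256, np.float64(0.0928), np.float64(0.0557))
sand (array([ 0.5897, -0.1177]), -0.007, -0.015, np.float64(0.0992), np.float64(0.0596))
wedge (array([ 0.591 , -0.3058]), -0.009, -0.016, np.float64(0.09), np.float64(0.0306))
```

>>> advance:
  deltas: "0,0,0,0,0,0,0.045;0,0,0,0,0,0,0.045;0,0,0,0,0,0,0.045;0,0,0,0,0,0,0.045"

```text
time_s: 27.73
eef_pos: [0.3433, -0.5651, 0.1911]
tcp_rot: [1.0, 0.001, -0.0, -0.0]
contact_force: [0.6, 0.5, -0.0]
gripper_width: 0.045
gripper_force: 0.0
```

```bash
python3 -c "
from station import robot
print(robot.hand_in())"
```

```text
the job is handed in; nothing more can be done
None
```

I set out all four things and handed the job in at about 28 s of the 128 s; the hand-in gave no verdict, but by my camera measurements each placed thing is within about 4 mm and 0.03 rad of its target.

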